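# Index the carousel and take out the large standard

### The arm

A 7-joint arm with a two-finger parallel gripper is mounted at the origin on a cart in front of the work surface, level with it; the furniture and walls round the work are solid. World frame = base frame: x ahead of the robot, y to its left, z up, the work surface at z = 0. Lengths are in m, angles in rad, forces in N, time in s.
With the tool pointing down it reaches from about 0.4 to 0.85 m from the base axis. Payload 4.5 kg.
Tool frame: the origin (TCP) lies midway between the tips of the shut fingers; the grasp point (between the pads) lies 19 mm behind it; z points along the fingers, y is the line along which they close (so a half turn about z gives the same grasp; the last joint's range is limited). The gripper opens to 88 mm and grips with 3 to 60 N. Pads are 18 mm wide; open, the fingers measure 123 mm over their backs; the gripper's body (75 mm by 187 mm) begins 45 mm behind the grasp point.
Start: joints at [-1.208, 0.689, -0.195, 1.565, 0.157, 0.902, -0.215], TCP at [0.202, 0.592, 0.239] pointing down, gripper open.
Joint ranges: [-3.01, 3.01], [-0.46, 2.08], [-1.47, 1.51], [0.13, 2.56], [-1, 4.14], [0.04, 2.09], [-2.66, 2.66]. Speed limits (rad/s): [2.57, 2.57, 3.14, 3.14, 3.14, 3.14, 3.14].

### API

Orientations are given as a unit quaternion [x, y, z, w].
In Python, from plant import r gives the robot as it stands.
- The arm moves only by the tool move_arm, never from a script. Its argument "targets" is a list that holds one entry, the list of rows, each a list of 7 numbers: the opening, from 0 (shut) to 1 (fully open), then the shift along the tool's x, y, z in mm, then the turn, a rotation vector about the tool's x, y, z in degrees. In form: [[[claw, dx, dy, dz, ax, ay, az], ...]]. A call has 1 to 10 rows; each row is the pose to reach, as a shift and turn from the pose commanded when the call began, along the tool's axes at that moment; what a row does not reach only later rows make up. A row lasts 1/8 s, in which the tool goes at most 62.5 mm and 10.7 degrees, less where a joint would pass 70% of its speed; a pose out of reach is approached as far as the arm can. A call with a gripper value outside its range is refused whole. The fingers move at their own pace and stop on an object; "newtons" is the grip in N (left out, the last holds). Time passes only in rows, so rows that repeat a pose let the fingers close. It gives the time, the measured TCP pose, the force, the opening and the grip force at its end, in the units of the state.
- r.get_state(): the state, without advancing time (a new reading comes with each control period).
- r.snapshot(name): name is "scene" or "top" or "wrist"; returns the picture (420x560x3 uint8, red, green, blue); there is no depth.
- r.camera_info(name): a dict with "fx", "fy", "cx", "cy" (pixels), "R" (3x3) and "t" (3): a world point X has camera coordinates R X + t. Camera axes: x right, y down, z forward; pixel columns grow to the right and rows downward; lengths in m; the calibration is good to about 2 mm. The wrist camera is an equidistant fisheye: a pixel r from the principal point sees the ray r / f radians off the axis. A picture is of the moment at which its call begins: read the wrist's pose just before it. camera_info takes no time and is no camera call; for the wrist camera it gives the pose at the moment of the call.
- r.finish_job(): hands the job in; it is judged then, once.
The state is a dict: "clock": time; "q": joint angles; "qd": joint speeds; "joint_torque": joint torques, N m; "tool_pos": TCP position; "eef_rot": TCP orientation; "contact_force": force on the tool from outside, world axes, zero at the start; "moment": the same for the moment, N m; "opening": opening from 0.0 (shut) to 1.0 (fully open); "finger_force": force on a finger pad.
Only numpy, scipy, OpenCV 4.12 (cv2) and the standard library are available. Lean on these libraries where they do the work, as an engineer would, in place of code of your own. Each camera call takes 0.05 s, during which the arm holds its last target. There are 200 camera calls.

### The job

Turn the carousel until the largest of its three resistor cans has clicked into place at the pointer, then lift that can out and stand it upright on the worktop midway between the tape dispenser and the calculator. Leave its empty seat clicked in at the pointer, the other two cans standing in their seats, and do not knock or shift the tape dispenser, the calculator, the bottle or the solder reel.

Things in the scene. Friction and masses are not known exactly. Their poses are not given: they have to be found in the camera images.
- carousel: fixed grey foot of the indexing carousel, 100 mm radius; origin on the worktop on the vertical turning axis; its -x axis points from the turning axis to the pointer. The pointer, a small dark arrowhead on a lug 118 to 146 mm from the axis, 39 mm high. On its -y side stands the detent bracket (up to 169 mm from the axis, 40 mm high) with a spring roller that clicks into the platter's scalloped rim
- platter (a joint): angle (rad) the platter has turned since the start, counterclockwise from above (near 0 at the start wherever the seats are). It clicks into 12 detents, 30 degrees apart, one with each seat exactly at the pointer, and springs to the nearest one when let go. Aluminium scalloped disc, 112 mm radius, top surface 35 mm above the worktop. About 5 N at a post moves it past a detent
- seat_0 (a point): centre of a ring seat (three, 120 degrees apart: 66 mm inside diameter, rim 5 mm high, centre 74 mm from the axis), on the platter's top surface
- seat_1 (a point): centre of the next ring seat, 120 degrees counterclockwise from seat_0
- seat_2 (a point): centre of the third ring seat, 240 degrees counterclockwise from seat_0
- post_0 (a point): top centre of the upright push post 60 degrees counterclockwise from seat_0: steel, 12 mm diameter with a 15 mm black cap, 94 mm from the axis, from the platter's top (35 mm) up to 117 mm above the worktop
- post_1 (a point): top of the like push post 60 degrees counterclockwise from seat_1
- post_2 (a point): top of the like push post 60 degrees counterclockwise from seat_2
- index_place (a point): fixed point beside the pointer, 74 mm from the axis, 35 mm above the worktop: where the centre of the seat at the pointer lies
- can_large: the largest can, dark grey upright cylinder with a pale label and two small brass-coloured terminals on top (the terminals have no solid collision: grip the can below them); origin at the centre of its underside, z up. 62 mm diameter, solid to 80 mm, 96 mm high with terminals, 0.4 kg
- can_medium: the middle-sized can, dark grey upright cylinder with a pale label and two small brass-coloured terminals on top (the terminals have no solid collision: grip the can below them); origin at the centre of its underside, z up. 58 mm diameter, solid to 72 mm, 88 mm with terminals
- can_small: the smallest can, dark grey upright cylinder with a pale label and two small brass-coloured terminals on top (the terminals have no solid collision: grip the can below them); origin at the centre of its underside, z up. 50 mm diameter, solid to 62 mm, 78 mm with terminals
- tape_dispenser: grey weighted desk tape dispenser, 61 (x) x 165 (y) x 89 mm high; origin at the centre of its underside. The calculator lies beside it on its -x side (190 mm between the centres), its long side parallel to the dispenser's
- calculator: pocket calculator lying flat, 138 (x) x 78 (y) x 12 mm; origin at the centre of its underside. The clear gap between dispenser and calculator is 120 mm wide
- midway (a point): point on the worktop in the middle of the gap between tape dispenser and calculator
- wash_bottle: plastic bottle with an orange cap, 66 mm diameter, 202 mm high, standing close to the carousel's rim; origin at the centre of its underside
- solder_reel: solder reel standing on its flange close to the carousel's rim, 55 mm diameter, 42 mm high; origin at the centre of its underside
Mind the look-alikes: they are no part of the job. Leave any pink look-alike of the can_large alone.

How it is judged:
On the way:
1. the largest can stands in its seat at the pointer, the platter at rest in that detent (((horizontal distance between seat_0 and index_place below 0.008 m and distance between can_large and seat_0 below 0.012 m) or (horizontal distance between seat_1 and index_place below 0.008 m and distance between can_large and seat_1 below 0.012 m) or (horizontal distance between seat_2 and index_place below 0.008 m and distance between can_large and seat_2 below 0.012 m)) and angle between can_large's own z axis and vertical below 0.1 rad and velocity of joint platter between -0.05 and 0.05 rad/s), for 0.2 s.
At the end, for the whole second after the job is handed in: Largest can upright and still on the worktop, within 15 mm of midway between tape dispenser and calculator; its empty seat at the pointer (within 8 mm of the index place), platter at rest; the other two cans upright in their seats (within 14 mm) (horizontal distance between can_large and midway below 0.015 m and height (world z) of can_large below 0.006 m and angle between can_large's own z axis and vertical below 0.08 rad and linear speed of can_large below 0.02 m/s and horizontal distance between any of seat_0, seat_1, seat_2 and index_place below 0.008 m and velocity of joint platter between -0.05 and 0.05 rad/s and (distance between can_medium and seat_0 below 0.014 m or distance between can_medium and seat_1 below 0.014 m or distance between can_medium and seat_2 below 0.014 m) and (distance between can_small and seat_0 below 0.014 m or distance between can_small and seat_1 below 0.014 m or distance between can_small and seat_2 below 0.014 m) and angle between each of can_medium, can_small's own z axis and vertical below 0.1 rad and horizontal distance between each of can_medium, can_small and index_place above 0.06 m); the robot touches nothing.
It fails at once if tape dispenser or calculator shifted by more than 10 mm (distance of any of tape_dispenser, calculator from where it was at the start of the episode above 0.01 m).
It fails at once if bottle or solder reel shifted by more than 15 mm (distance of any of wash_bottle, solder_reel from where it was at the start of the episode above 0.015 m).
It fails at once if a can or the bottle tipped by more than about 30 degrees (angle between any of can_large, can_medium, can_small, wash_bottle's own z axis and vertical above 0.5 rad).
It also fails if it takes over 64 s, if anything falls off the work surface, if the arm or the gripper's body presses on something with over 40 N, if the wrist force passes 120 N, or if a joint passes its speed limit or range.

## Working session

There is one attempt and no reset: what is moved stays moved. The work goes in short steps, Python scripts to look and compute and a tool call to move; the robot and the scene stay as the last step left them, time stands still between calls to the robot, and variables do not carry over. Pictures are saved under pics/ and viewed, at most 12 in all, crops included, and the job is handed in when it is done.

Besides the shell and the picture viewer there is one more tool, called after "Call:" in YAML: its name, and indented under it one key for each argument. move_arm: Moves the arm, as the interface text tells. Its arguments: {"type":"object","properties":{"targets":{"type":"array","items":{"type":"array","items":{"type":"array","items":{"type":"number"}}}},"newtons":{"type":"number"}},"required":["targets"]}

```bash
mkdir -p pics; ls
python3 - <<'E'
from plant import r
import cv2,numpy as np,json
for n in ["scene","top"]:
    im=r.snapshot(n); cv2.imwrite(f"pics/{n}0.png",im[:,:,::-1])
    c=r.camera_info(n); print(n,{k:np.round(np.array(v),4).tolist() for k,v in c.items()})
s=r.get_state(); print(s)
E
```

```text
pics
scene {'fx': 457.2856, 'fy': 457.2856, 'cx': 286.1048, 'cy': 222.2463, 'R': [[0.5072, -0.8618, 0.0042], [-0.3823, -0.2294, -0.8951], [0.7724, 0.4524, -0.4458]], 't': [-0.2881, 0.3075, 1.0662]}
top {'fx': 502.7544, 'fy': 502.7544, 'cx': 278.6881, 'cy': 201.9152, 'R': [[-0.0117, -0.9999, -0.0024], [-0.9905, 0.0119, -0.1372], [0.1372, 0.0007, -0.9905]], 't': [-0.0004, 0.5685, 1.4519]}
{'clock': 0.1, 'q': array([-1.20823953,  0.68990528, -0.19451745,  1.56620018,  0.15729176,
        0.90252068, -0.21509996]), 'qd': array([ 0.00053316, -0.00088064,  0.0011235 , -0.00176125,  0.00076   ,
       -0.00048356,  0.00018276]), 'joint_torque': array([-2.60053326e-03, -5.28507793e+01, -1.27128571e+00, -1.53837955e+01,
       -5.25306934e-02,  2.00238384e-03,  3.70522514e-05]), 'tool_pos': array([0.20165334, 0.59098753, 0.23799757]), 'eef_rot': array([ 1.63607359e-01,  9.86525193e-01, -8.18327164e-04, -7.68930064e-05]), 'contact_force': array([-0.10592249, -0.00346759,  0.45269283]), 'moment': array([-0.00800142,  0.0189904 ,  0.03533501]), 'finger_force': 0.0, 'opening': 0.9992341024666787}
```

View pics/scene0.png

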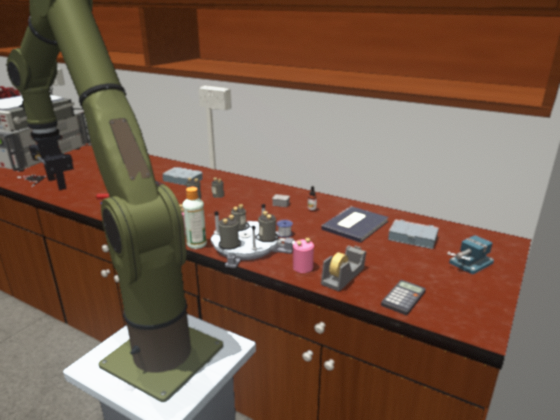

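View pics/top0.png

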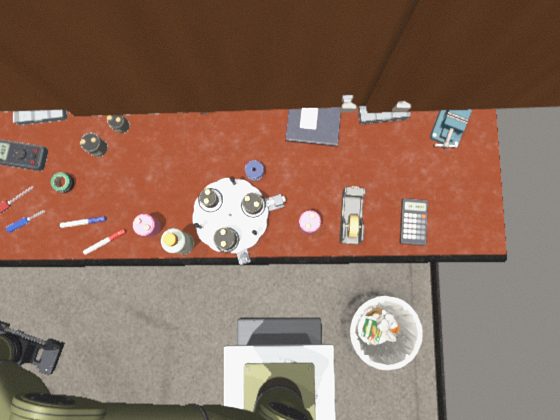

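Run:
```python
import cv2,numpy as np
im=cv2.imread("pics/top0.png")
a=cv2.resize(im[155:275,155:315],None,fx=5,fy=5,interpolation=cv2.INTER_CUBIC)
for i in range(0,160,20): cv2.putText(a,str(155+i),(i*5,10),0,.4,(0,255,255)); cv2.line(a,(i*5,0),(i*5,599),(0,255,255),1)
for i in range(0,120,20): cv2.putText(a,str(155+i),(0,i*5+10),0,.4,(0,255,255)); cv2.line(a,(0,i*5),(799,i*5),(0,255,255),1)
cv2.imwrite("pics/c1.png",a)
b=cv2.resize(im[170:260,320:440],None,fx=6,fy=6,interpolation=cv2.INTER_CUBIC)
for i in range(0,120,20): cv2.putText(b,str(320+i),(i*6,10),0,.4,(0,255,255)); cv2.line(b,(i*6,0),(i*6,599),(0,255,255),1)
for i in range(0,90,20): cv2.putText(b,str(170+i),(0,i*6+10),0,.4,(0,255,255)); cv2.line(b,(0,i*6),(799,i*6),(0,255,255),1)
cv2.imwrite("pics/c2.png",b)
```

```text
(no output)
```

View pics/c1.png

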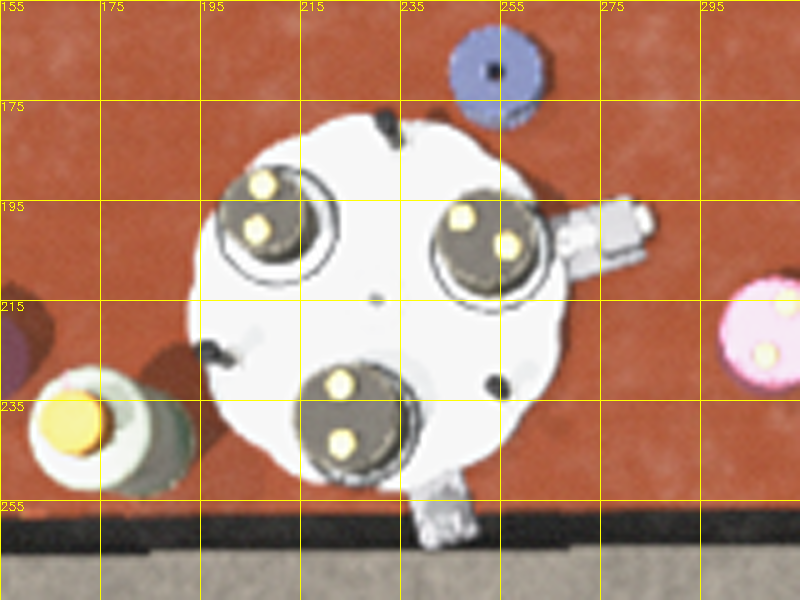

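View pics/c2.png

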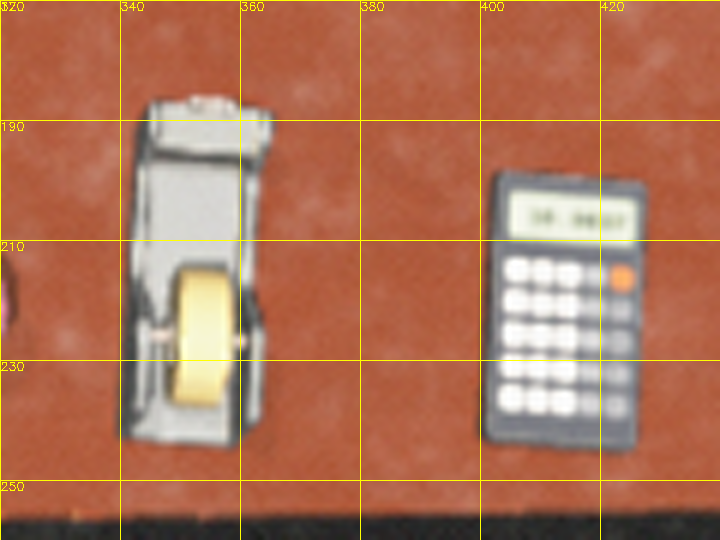

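```bash
cat > h.py <<'E'
from plant import r
import numpy as np,cv2
def ray(n,u,v,c=None):
    c=c or r.camera_info(n); R=np.array(c["R"]); t=np.array(c["t"])
    a,b=(u-c["cx"])/c["fx"],(v-c["cy"])/c["fy"]
    if n=="wrist":
        th=np.hypot(a,b); k=np.sin(th)/th if th>1e-9 else 1; d=np.array([a*k,b*k,np.cos(th)])
    else: d=np.array([a,b,1.])
    return -R.T@t, R.T@d
def at(n,u,v,z,c=None):
    o,d=ray(n,u,v,c); return (o+d*(z-o[2])/d[2])
def pix(n,X):
    c=r.camera_info(n); p=np.array(c["R"])@np.array(X)+np.array(c["t"])
    if n=="wrist":
        q=np.hypot(p[0],p[1]); th=np.arctan2(q,p[2]); return c["cx"]+c["fx"]*p[0]/q*th, c["cy"]+c["fy"]*p[1]/q*th
    return c["cx"]+c["fx"]*p[0]/p[2], c["cy"]+c["fy"]*p[1]/p[2]
E
python3 - <<'E'
from h import *
np.set_printoptions(precision=4,suppress=True)
C=at("top",230.3,215.5,.035);print("C",C, at("top",230.2,214.7,.035))
for k,(u,v,z) in dict(rimL=(192.5,215,.035),rimR=(268,215,.035),rimT=(230,178,.035),rimB=(230,253,.035),canB=(223.1,237.7,.095),canR=(251.7,201.2,.087),canL=(206.8,196.5,.077),ptr=(243,263,.039),ptr2=(242,258,.039),brk=(285,199,.04),post1=(232,180,.117),post2=(196.5,225,.117),post3=(254.5,232,.117),
  bottle=(170,239,.202),reel=(254,169.3,.042),dTL=(345,187,.05),dBL=(340.5,242.5,0.005),dBR=(359,244,.01),cTL=(402.5,199,.012),cTR=(427.5,201,.012),cBL=(401,243.5,.012),cBR=(425.5,245,.012),pink=(310,221,.09),deskedge=(230,258,0)).items():
    p=at("top",u,v,z);d=p-C;print(k,p,"r",round(np.hypot(d[0],d[1]),4),"ang",round(np.degrees(np.arctan2(d[1],d[0])),1))
E
```

```text
C [0.5301 0.1367 0.035 ] [0.5325 0.137  0.035 ]
rimL [0.5329 0.2488 0.035 ] r 0.1121 ang 88.6
rimR [0.5302 0.025  0.035 ] r 0.1117 ang -89.9
rimT [0.6431 0.1378 0.035 ] r 0.113 ang 0.5
rimB [0.4194 0.1375 0.035 ] r 0.1107 ang 179.6
canB [0.4605 0.1511 0.095 ] r 0.0711 ang 168.3
canR [0.5648 0.0703 0.087 ] r 0.075 ang -62.4
canL [0.5815 0.2008 0.077 ] r 0.0821 ang 51.2
ptr [0.3898 0.0991 0.039 ] r 0.1453 ang -165.0
ptr2 [0.4043 0.102  0.039 ] r 0.1305 ang -164.5
brk [ 0.5768 -0.026   0.04  ] r 0.1693 ang -74.0
post1 [0.6218 0.1241 0.117 ] r 0.0926 ang -7.9
post2 [0.4953 0.2231 0.117 ] r 0.0931 ang 111.9
post3 [0.4738 0.0612 0.117 ] r 0.0942 ang -126.7
bottle [0.4514 0.2779 0.202 ] r 0.1616 ang 119.1
reel [0.6673 0.0655 0.042 ] r 0.1546 ang -27.5
dTL [ 0.6091 -0.2036  0.05  ] r 0.3494 ang -76.9
dBL [ 0.448  -0.1911  0.005 ] r 0.338 ang -104.1
dBR [ 0.4426 -0.2456  0.01  ] r 0.3923 ang -102.9
cTL [ 0.5766 -0.3812  0.012 ] r 0.5201 ang -84.9
cTR [ 0.5696 -0.4564  0.012 ] r 0.5945 ang -86.2
cBL [ 0.4425 -0.3707  0.012 ] r 0.5149 ang -99.8
cBR [ 0.4372 -0.4435  0.012 ] r 0.5876 ang -99.1
pink [ 0.5054 -0.0957  0.09  ] r 0.2338 ang -96.1
deskedge [0.4058 0.1409 0.    ] r 0.1243 ang 178.1
```

Run:
```python
from h import *
np.set_printoptions(precision=4,suppress=True)
S=[at("top",u,v,.04) for u,v in [(227.2,240.6),(253.5,205.4),(210.8,200.2)]]
C=np.mean(S,0);print(C)
for k,p in dict(s0=S[0],s1=S[1],s2=S[2],ptr=at("top",245.6,264,.039),lug=at("top",242.4,250.6,.039),p1=at("top",232,179.3,.117),p2=at("top",196,225,.117),p3=at("top",254.4,232.2,.117)).items():
    d=p-C;print(k,p,round(np.hypot(d[0],d[1]),4),"ang",round(np.degrees(np.arctan2(d[1],d[0])),1))
c=cv2.imread("pics/top0.png");s=cv2.imread("pics/scene0.png")
cv2.imwrite("pics/c3.png",np.hstack([cv2.resize(s[180:290,170:310],(560,440),interpolation=cv2.INTER_CUBIC),cv2.resize(c[240:270,225:260],(240,206))if 0 else np.zeros((440,10,3),np.uint8)]))
```

```text
[0.5301 0.1357 0.04  ]
s0 [0.4556 0.1452 0.04  ] 0.0751 ang 172.7
s1 [0.5588 0.0676 0.04  ] 0.0739 ang -67.1
s2 [0.5759 0.1942 0.04  ] 0.0743 ang 52.0
ptr [0.3868 0.0915 0.039 ] 0.1499 ang -162.9
lug [0.4259 0.1008 0.039 ] 0.1099 ang -161.5
p1 [0.6238 0.1241 0.117 ] 0.0944 ang -7.1
p2 [0.4953 0.2245 0.117 ] 0.0954 ang 111.4
p3 [0.4733 0.0615 0.117 ] 0.0934 ang -127.4
```

View pics/c3.png

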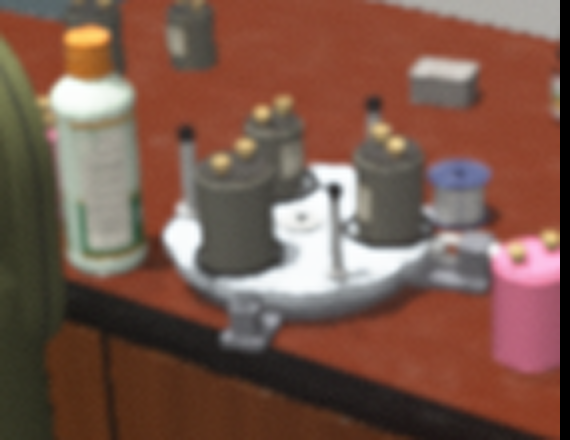

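The scene shows the candidates for the largest can: the dark can at the carousel front (top 223,238), the medium can (252,201) and the small can (207,197). The pink look-alikes are at (310,221) and (144,225), and loose dark cans stand at (92,143) and (117,122). The front can fills its ring best and is the tallest, so that is the large one. The pointer lug is at (244,258), so the large can needs about 30° counterclockwise. I'll push the front post, whose cap is at (254,232).

Call:
move_arm:
  targets:
    - [[0,-40,-42,-40,0,0,0],[0,-85,-88,-60,0,0,0],[0,-125,-130,-60,0,0,0],[0,-165,-172,-60,0,0,0],[0,-205,-214,-60,0,0,0],[0,-245,-256,-60,0,0,0],[0,-285,-298,-60,0,0,0],[0,-325,-340,-60,0,0,0],[0,-365,-380,-60,0,0,0],[0,-398,-413,-60,0,0,0]]

```text
clock: 1.35
tool_pos: [0.4456, 0.0698, 0.2986]
eef_rot: [0.164, 0.986, -0.0, -0.0]
contact_force: [1.1, -0.2, -0.1]
opening: 0.007
finger_force: 0.0
```

Run:
```python
from h import *
s=r.get_state();print(s["clock"],s["tool_pos"],s["eef_rot"],s["contact_force"])
im=r.snapshot("wrist");cv2.imwrite("pics/w1.png",im[:,:,::-1])
c=r.camera_info("wrist");print(c)
for X in [(.4733,.0615,.117),(.4556,.1452,.131),(.5301,.1357,.035),(.389,.0905,.039)]: print(np.round(pix("wrist",X),1))
```

```text
1.35 [0.44562097 0.06979586 0.29859651] [ 1.64414540e-01  9.86391315e-01 -1.65048234e-04 -7.52339763e-05] [ 1.07835112 -0.24456019 -0.1415523 ]
{'fx': 325.19226210127806, 'fy': 325.19226210127806, 'cx': 279.0030408520187, 'cy': 212.25447037974837, 'R': array([[ 0.33265123,  0.94303784, -0.00477414],
       [ 0.89816875, -0.31527264,  0.30642463],
       [ 0.28746486, -0.10622051, -0.95188295]]), 't': array([-0.20801344, -0.44331541,  0.32495675])}
[285.5 210.6]
[359.1 172.4]
[350.6 212.8]
[284.3 122.5]
```

View pics/w1.png

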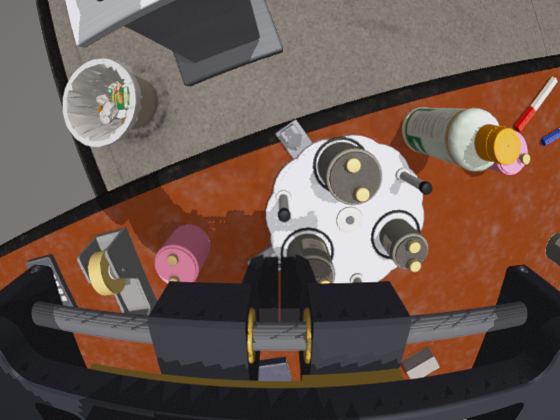

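The wrist view shows the pushed post's cap at (284,214), the pivot at (349,219), the large can top at (354,176) and the lug at about (293,137). These match the projections to a few mm.

Run:
```python
from h import *
np.set_printoptions(precision=4,suppress=True)
C=at("wrist",349,219,.036);print(C)
for k,(u,v,z) in dict(out=(288,129,.039),mid=(295,138,.039),inn=(304,146,.039),p3=(284.5,213.5,.117),p2=(426,187.5,.117),canB=(354,176,.115),ringB=(345,170,.04)).items():
    p=at("wrist",u,v,z);d=p-C;print(k,p,round(np.hypot(d[0],d[1]),4),round(np.degrees(np.arctan2(d[1],d[0])),1))
```

```text
[0.5375 0.1312 0.036 ]
out [0.3982 0.0921 0.039 ] 0.1447 -164.3
mid [0.4117 0.0966 0.039 ] 0.1305 -164.6
inn [0.4248 0.104  0.039 ] 0.1159 -166.4
p3 [0.476  0.0594 0.117 ] 0.0945 -130.6
p2 [0.4995 0.2174 0.117 ] 0.0942 113.8
canB [0.4618 0.1416 0.115 ] 0.0764 172.2
ringB [0.4705 0.1441 0.04  ] 0.0682 169.1
```

Call:
move_arm:
  targets:
    - [[0,0,0,55,0,0,0],[0,0,0,110,0,0,0],[0,0,0,165,0,0,0],[0,0,0,205,0,0,0],[0,0,0,218,0,0,0],[0,-8,0,218,0,0,0],[0,-16,0,218,0,0,0],[0,-24,0,218,0,0,0],[0,-32,0,218,0,0,0],[0,-40,0,218,0,0,0]]

```text
clock: 2.65
tool_pos: [0.4743, 0.0568, 0.0817]
eef_rot: [0.164, 0.986, -0.004, -0.008]
contact_force: [-14.9, -2.4, 7.7]
opening: 0.006
finger_force: 6.5
```

Run:
```python
from h import *
s=r.get_state();print(s["clock"],s["tool_pos"],s["contact_force"])
im=r.snapshot("top");cv2.imwrite("pics/t2.png",cv2.resize(im[155:275,155:315,::-1],None,fx=5,fy=5,interpolation=cv2.INTER_CUBIC))
```

```text
2.65 [0.47426037 0.05677604 0.08170458] [-14.88635103  -2.383746     7.68916389]
```

Call:
move_arm:
  targets:
    - [[0,-2,0,0,0,0,0],[0,-4,0,0,0,0,0],[0,-6,0,0,0,0,0]]

```text
clock: 3.08
tool_pos: [0.4825, 0.0545, 0.0816]
eef_rot: [0.164, 0.986, -0.003, -0.005]
contact_force: [-11.6, -2.6, 4.1]
opening: 0.001
finger_force: 5.1
```

View pics/t2.png

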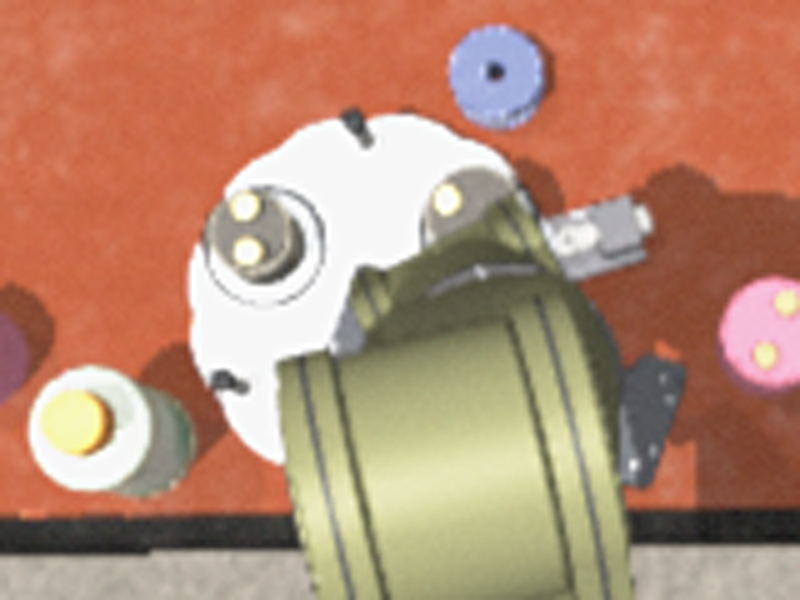

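The picture shows the platter turning counterclockwise: the far post's cap has moved from (385,120) to (352,118). I'll push on past the detent hump.

Call:
move_arm:
  targets:
    - [[0,-3,0,0,0,0,0],[0,-6,0,0,0,0,0],[0,-9,0,0,0,0,0],[0,-12,0,0,0,0,0]]

```text
clock: 3.58
tool_pos: [0.4959, 0.0513, 0.0816]
eef_rot: [0.164, 0.986, -0.002, -0.004]
contact_force: [-11.7, 0.4, 2.9]
opening: -0.003
finger_force: 5.2
```

```bash
cat > ang.py <<'E'
from h import *
s=r.get_state();print(s["clock"],s["tool_pos"],s["contact_force"])
im=r.snapshot("top");cv2.imwrite("pics/t3.png",im[:,:,::-1])
# search post cap of far posts: score platter angle by dark pixels at projected caps
g=cv2.GaussianBlur(cv2.cvtColor(im,cv2.COLOR_RGB2GRAY),(3,3),0).astype(float)
C=np.array([.5312,.1357])
best={}
for b in (0,120):
    sc=[]
    for a in np.arange(-15,50,.5):
        th=np.radians(a+b-7.6); X=[*(C+.094*np.array([np.cos(th),np.sin(th)])),.113]
        u,v=pix("top",X); sc.append(cv2.getRectSubPix(g.astype(np.float32),(3,3),(u,v)).mean())
    print(b,np.arange(-15,50,.5)[np.argsort(sc)[:4]],np.sort(sc)[:2])
E
python3 ang.py
```

```text
3.575 [0.49588388 0.05131717 0.0815527 ] [-11.73514025   0.36711964   2.88094222]
0 [25.  24.5 25.5 24. ] [104.47745 106.56535]
120 [25.  24.5 24.  25.5] [117.245186 118.599884]
```

Call:
move_arm:
  targets:
    - [[0,12,0,0,0,0,0],[0,25,0,0,0,0,0],[0,25,0,0,0,0,0]]

```text
clock: 4.0
tool_pos: [0.4758, 0.0622, 0.0813]
eef_rot: [0.163, 0.987, 0.0, 0.0]
contact_force: [0.2, 0.5, 0.5]
opening: 0.003
finger_force: 0.0
```

```bash
python3 ang.py
```

```text
4.0 [0.47584793 0.06223354 0.08133286] [0.20241398 0.53122036 0.51074226]
0 [25.  24.5 25.5 24. ] [104.93381 106.97392]
120 [24.5 23.  24.  23.5] [124.99765 125.36739]
```

Call:
move_arm:
  targets:
    - [[0,0,0,-50,0,0,0],[0,0,0,-105,0,0,0],[1,5,7,-160,0,0,10],[1,10,15,-190,0,0,20],[1,18,24,-190,0,0,30],[1,25,34,-190,0,0,40],[1,31,44,-190,0,0,50],[1,31,44,-190,0,0,54],[1,31,44,-190,0,0,54]]

```text
clock: 5.18
tool_pos: [0.4616, 0.1133, 0.2709]
eef_rot: [0.593, 0.805, 0.0, 0.0]
contact_force: [0.7, -0.8, -0.5]
opening: 0.774
finger_force: 0.0
```

```bash
python3 - <<'E'
from h import *
s=r.get_state();print(s["clock"],s["tool_pos"],s["eef_rot"])
im=r.snapshot("wrist");cv2.imwrite("pics/w2.png",im[:,:,::-1]); np.save("w2.npy",r.camera_info("wrist"),allow_pickle=True)
for X in [(.4604,.1141,.115),(.4604,.1141,.035),(.5312,.1357,.036),(.3913,.093,.039)]: print(np.round(pix("wrist",X),1))
im=r.snapshot("top");cv2.imwrite("pics/t4.png",im[:,:,::-1])
E
sed -i 's/^im=r.snap.*/im=cv2.imread("pics\/top0.png")[:,:,::-1]/' ang.py; sed 's/0,120/0,120,240/' ang.py | python3
```

```text
5.175 [0.46156827 0.11334644 0.27093541] [5.93215868e-01 8.05043336e-01 2.47324429e-04 3.15498152e-04]
[277.5 194.1]
[277.7 177.4]
[339.  178.2]
[217.4 178.2]
5.275 [0.46148816 0.11304256 0.27085047] [-1.24003179  0.1451911   0.59492833]
0 [ 0.5  0.  -0.5  1. ] [87.3057  88.63748]
120 [ 0.  -0.5  0.5 -1. ] [92.389435 94.06197 ]
240 [ 0.  -0.5  0.5 -1. ] [104.569855 106.983406]
```

View pics/w2.png

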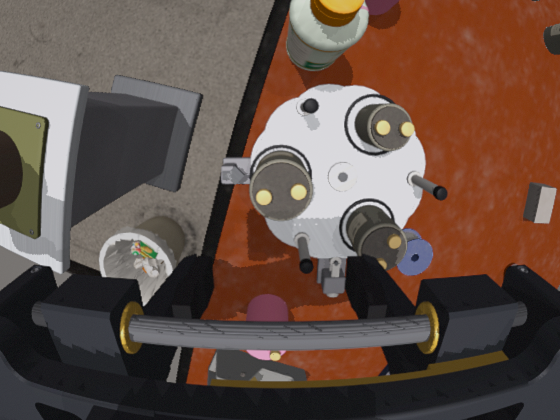

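The view shows the large can (top about 281,191) in its seat facing the pointer lug, which spans (222..250,170). The pivot is at (342,177) and the other two cans are in their seats. I'll compute the offsets.

Run:
```python
from h import *
np.set_printoptions(precision=4,suppress=True)
c=np.load("w2.npy",allow_pickle=True).item()
C=at("wrist",342.5,177.5,.036,c);print(C)
for k,(u,v,z) in dict(out=(223,170,.039),inn=(247,170,.039),can=(281,191,.115),term=(281.5,193,.133),rimT=(281,146,.04)).items():
    p=at("wrist",u,v,z,c);d=p-C;print(k,p,round(np.hypot(d[0],d[1]),4),round(np.degrees(np.arctan2(d[1],d[0]))%360,1))
a=cv2.imread("pics/w2.png")[130:230,205:365];cv2.imwrite("pics/w2c.png",cv2.resize(a,None,fx=5,fy=5,interpolation=cv2.INTER_CUBIC))
```

```text
[0.535  0.1379 0.036 ]
out [0.3952 0.1046 0.039 ] 0.1436 193.4
inn [0.4228 0.1128 0.039 ] 0.1149 192.6
can [0.4627 0.118  0.115 ] 0.075 195.4
term [0.4622 0.1206 0.133 ] 0.0748 193.3
rimT [0.4527 0.1518 0.04  ] 0.0834 170.4
```

View pics/w2c.png

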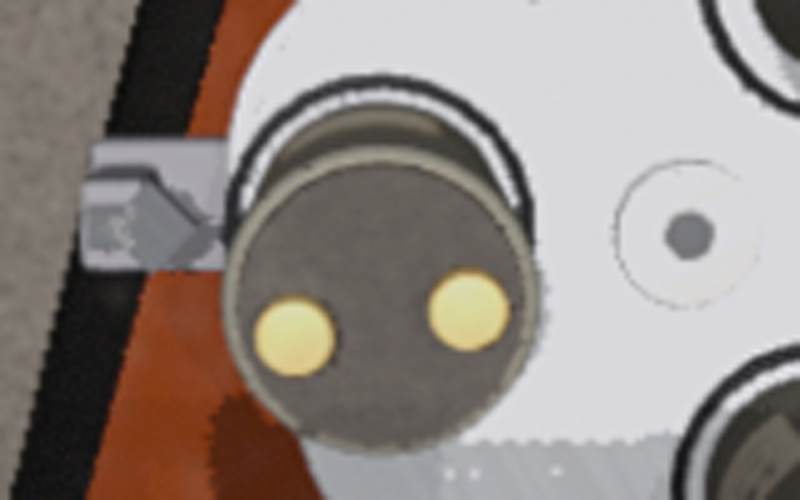

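The ring centre (381,228 in the crop) lies on the line from the pivot (690,235) to the arrow apex (205,237) to within about 1 mm. The can is clicked in at the pointer, so I'll descend and grip it radially.

Call:
move_arm:
  targets:
    - [[1,3,1,0,0,0,0],[1,3,1,50,0,0,0],[1,3,1,100,0,0,0],[1,3,1,145,0,0,0],[1,3,1,180,0,0,0],[1,3,1,199,0,0,0],[1,3,1,199,0,0,0]]

```text
clock: 6.15
tool_pos: [0.4607, 0.1162, 0.0706]
eef_rot: [0.594, 0.805, -0.001, -0.001]
contact_force: [0.3, 0.2, 0.5]
opening: 0.999
finger_force: 0.0
```

Call:
move_arm:
  targets:
    - [[0.6,0,0,0,0,0,0],[0.6,0,0,0,0,0,0],[0.6,0,0,0,0,0,0],[0.6,0,0,0,0,0,0]]
  newtons: 20

```text
clock: 6.65
tool_pos: [0.4625, 0.1167, 0.0725]
eef_rot: [0.594, 0.805, 0.001, 0.001]
contact_force: [1.3, 1.1, 5.9]
opening: 0.686
finger_force: 20.0
```

Call:
move_arm:
  targets:
    - [[0.5,0,0,-4,0,0,0],[0.5,0,0,-10,0,0,0],[0.5,0,0,-20,0,0,0],[0.5,0,0,-50,0,0,0],[0.5,0,0,-100,0,0,0],[0.5,0,0,-150,0,0,0],[0.5,0,0,-150,0,0,0]]

```text
clock: 7.52
tool_pos: [0.4631, 0.1167, 0.225]
eef_rot: [0.594, 0.805, 0.003, 0.002]
contact_force: [0.2, 1.2, -5.9]
opening: 0.691
finger_force: 20.0
```

Run:
```python
from h import *
s=r.get_state();print(s["clock"],s["tool_pos"],s["eef_rot"],s["contact_force"],s["opening"],s["finger_force"])
im=r.snapshot("wrist");cv2.imwrite("pics/w3.png",im[:,:,::-1]); np.save("w3.npy",r.camera_info("wrist"),allow_pickle=True)
p,R=s["tool_pos"],None
from scipy.spatial.transform import Rotation as Ro
R=Ro.from_quat(s["eef_rot"]).as_matrix()
ex,ey=R[:,0],R[:,1]; print(ex,ey)
t=np.array([.515,-.314,p[2]])-p; print("mm",1000*t@ex,1000*t@ey)
print(pix("wrist",p+[0,0,.035-.010]))
```

```text
7.525 [0.46314488 0.11672917 0.22504417] [0.59379717 0.80460545 0.00317495 0.00221405] [ 0.2106312   1.20602113 -5.90620929] 0.6912422835741363 20.001355175336357
[-2.94800035e-01  9.55558944e-01  2.07680960e-04] [0.95553083 0.29478968 0.00773855]
mm -426.8739989658237 -77.42534268355942
(np.float64(282.0559934547917), np.float64(303.46133220109743))
```

Call:
move_arm:
  targets:
    - [[0.5,-30,-5,0,0,0,0],[0.5,-75,-13,0,0,0,4],[0.5,-125,-22,0,0,0,8],[0.5,-175,-31,0,0,0,12],[0.5,-225,-40,0,0,0,16],[0.5,-275,-49,0,0,0,20],[0.5,-325,-58,0,0,0,22],[0.5,-370,-67,0,0,0,22],[0.5,-405,-74,0,0,0,22],[0.5,-427,-77,0,0,0,22]]

```text
clock: 8.82
tool_pos: [0.5114, -0.316, 0.2186]
eef_rot: [0.737, 0.676, -0.001, -0.002]
contact_force: [1.1, 0.7, -5.6]
opening: 0.686
finger_force: 20.0
```

Run:
```python
from h import *
s=r.get_state();print(s["clock"],s["tool_pos"],s["eef_rot"],s["opening"],s["finger_force"])
im=r.snapshot("wrist");np.save("w4.npy",r.camera_info("wrist"),allow_pickle=True)
cv2.imwrite("pics/w4.png",cv2.resize(im[:,:,::-1],None,fx=1.4,fy=1.4,interpolation=cv2.INTER_CUBIC))
p=s["tool_pos"]; print(1.4*np.array(pix("wrist",p+[0,0,.04])),[np.round(1.4*np.array(pix("wrist",X)),0) for X in [(.515,-.314,0),(.5065,-.4129,.012),(.523,-.2237,.0)]])
```

```text
8.825 [ 0.51139739 -0.3159925   0.21864496] [ 0.73719918  0.67566958 -0.00137847 -0.00246503] 0.6856639865649459 20.009937871363945
[387.81294318 439.75844757] [array([395., 247.]), array([395., 364.]), array([395., 135.])]
```

View pics/w4.png

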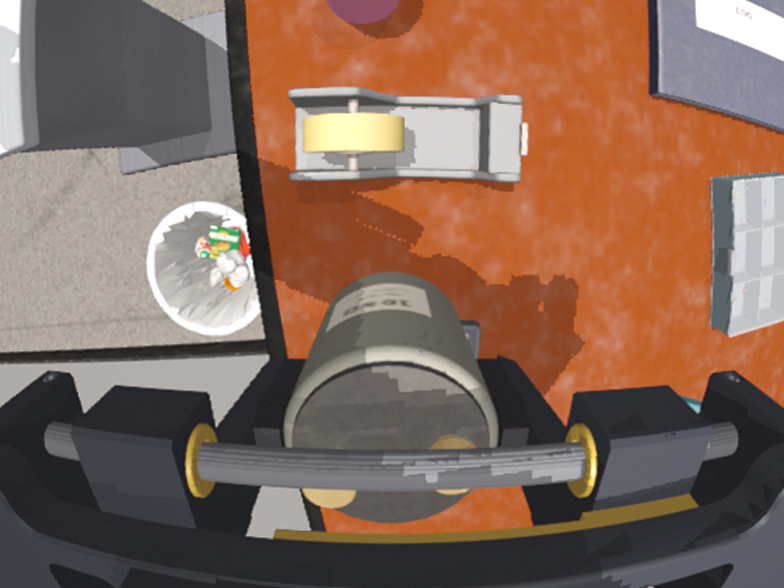

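The view shows the can hanging straight between the pads (front rim at 391,358), above the gap. The dispenser spans (290..521, 90..182) and the calculator is hidden behind the can.

Run:
```python
from h import *
np.set_printoptions(precision=4,suppress=True)
c=np.load("w4.npy",allow_pickle=True).item(); print("cam",-np.array(c["R"]).T@c["t"])
p=np.array([.5114,-.316,.2186]); ex=np.array([2*.7372**2-1,2*.7372*.6757]);print(ex)
f=at("wrist",391/1.4,357/1.4,p[2]+.044,c);print("rim",f,"off along x",(f[:2]-p[:2])@ex*1000)
for z in (0,.02,.04): print(z,[at("wrist",u/1.4,v/1.4,z,c)[:2] for u,v in [(290,90),(292,180),(521,182),(521,97)]])
# top-view: dispenser front(left in wrist, bottom in top) & far
for u,v in [(340,243),(359.5,244.5),(344.5,187),(365,188)]:
  print(u,v,[at("top",u,v,z)[:2] for z in (0,.03,.06)])
print([at("top",u,v,.012)[:2] for u,v in [(402.8,198.7),(427.5,200.5),(400,243.3),(426,245)]])
```

```text
cam [ 0.5193 -0.2401  0.3646]
[0.0869 0.9963]
rim [ 0.5148 -0.2882  0.2626] off along x 27.98963774644179
0 [array([ 0.4437, -0.1773]), array([ 0.4376, -0.2508]), array([ 0.6225, -0.2679]), array([ 0.6272, -0.1979])]
0.02 [array([ 0.4479, -0.1808]), array([ 0.4421, -0.2502]), array([ 0.6168, -0.2664]), array([ 0.6212, -0.2002])]
0.04 [array([ 0.452 , -0.1842]), array([ 0.4466, -0.2497]), array([ 0.6111, -0.2648]), array([ 0.6153, -0.2025])]
340 243 [array([ 0.4468, -0.1902]), array([ 0.4452, -0.1866]), array([ 0.4435, -0.183 ])]
359.5 244.5 [array([ 0.4416, -0.2487]), array([ 0.4401, -0.2439]), array([ 0.4385, -0.2392])]
344.5 187 [array([ 0.6174, -0.2088]), array([ 0.6124, -0.2048]), array([ 0.6074, -0.2008])]
365 188 [array([ 0.6136, -0.2713]), array([ 0.6087, -0.2661]), array([ 0.6037, -0.2609])]
[array([ 0.5775, -0.3822]), array([ 0.5711, -0.4565]), array([ 0.4431, -0.3677]), array([ 0.4372, -0.445 ])]
```

Call:
move_arm:
  targets:
    - [[0.5,0,3,30,0,0,0],[0.5,0,3,75,0,0,0],[0.5,0,3,115,0,0,0],[0.5,0,3,145,0,0,0],[0.5,0,3,160,0,0,0],[0.5,0,3,160,0,0,0]]

```text
clock: 9.62
tool_pos: [0.5155, -0.3136, 0.06]
eef_rot: [0.736, 0.677, -0.001, -0.002]
contact_force: [-0.0, 0.2, -5.5]
opening: 0.688
finger_force: 20.0
```

Call:
move_arm:
  targets:
    - [[0.5,-1,3,8,0,0,0],[0.5,-1,3,14,0,0,0],[0.5,-1,3,18,0,0,0],[0.5,-1,3,21,0,0,0],[0.5,-1,3,22,0,0,0],[0.5,-1,3,22,0,0,0]]

```text
clock: 10.38
tool_pos: [0.5196, -0.3159, 0.0397]
eef_rot: [0.736, 0.677, 0.0, -0.0]
contact_force: [-1.0, 0.0, -5.3]
opening: 0.686
finger_force: 20.0
```

Force has not changed, so it isn't touching yet. I'll lower it further in small steps.

Call:
move_arm:
  targets:
    - [[0.5,0,-1,1,0,0,0],[0.5,0,-1,2,0,0,0],[0.5,0,-1,3,0,0,0],[0.5,0,-1,3,0,0,0]]

```text
clock: 10.88
tool_pos: [0.5185, -0.3158, 0.0376]
eef_rot: [0.736, 0.677, 0.0, -0.0]
contact_force: [-2.5, 2.2, 4.2]
opening: 0.692
finger_force: 20.0
```

It's touching down (force +4.2 N). I'll release and rise.

Call:
move_arm:
  targets:
    - [[0.85,0,0,0,0,0,0],[1,0,0,0,0,0,0],[1,0,0,0,0,0,0],[1,0,0,-15,0,0,0],[1,0,0,-50,0,0,0],[1,0,0,-100,0,0,0],[1,0,0,-150,0,0,0],[1,0,0,-200,0,0,0],[1,-60,0,-200,0,0,0],[1,-120,0,-200,0,0,0]]

```text
clock: 12.12
tool_pos: [0.5093, -0.4363, 0.2392]
eef_rot: [0.736, 0.677, 0.001, 0.002]
contact_force: [0.3, -0.3, -0.6]
opening: 1.001
finger_force: 0.0
```

Run:
```python
from h import *
s=r.get_state();print(s["clock"],s["tool_pos"],s["contact_force"])
im=r.snapshot("top")[:,:,::-1]; a=im[165:265,185:445].copy()
w=r.snapshot("wrist")[:,:,::-1]
cv2.imwrite("pics/f.png",np.vstack([cv2.resize(a,(728,280),interpolation=cv2.INTER_CUBIC),cv2.resize(w[:240],(728,312))]))
print(pix("top",(.518,-.316,.096)))
```

```text
12.125 [ 0.50933212 -0.43630596  0.23921309] [ 0.33921086 -0.28968798 -0.5801832 ]
(np.float64(387.6044529887548), np.float64(215.4600345816446))
```

View pics/f.png

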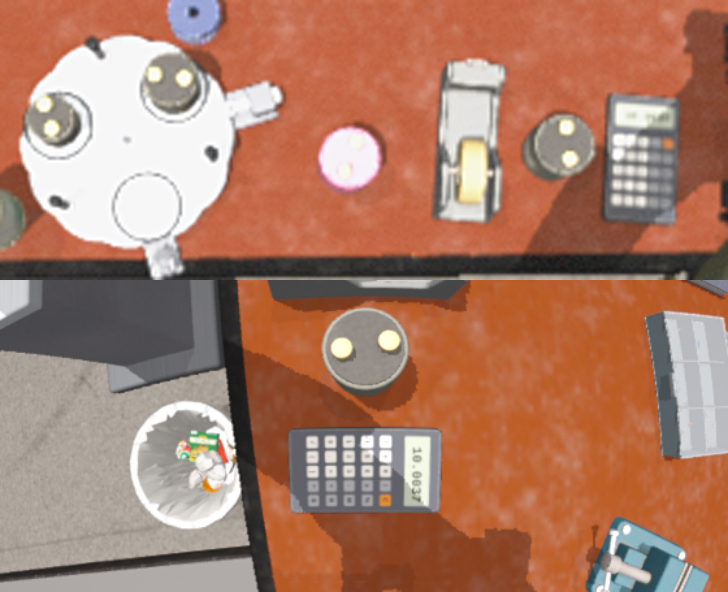

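The picture shows the can upright at (569,143), level with the calculator's and dispenser's centres. The empty seat (147,207) is in line with the pointer (163,257), and the other two cans are in their seats.

```bash
python3 -c "
from plant import r
print(r.finish_job())"
```

```text
the job is handed in; nothing more can be done
None
```

I turned the carousel until the largest can clicked in at the pointer, stood it upright midway between the tape dispenser and the calculator, and handed the job in after about 12 s. In the last pictures its empty seat was at the pointer and the other two cans stood in their seats; the judge's result was not shown.

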